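# Put the hot-air nozzles away in size order

## Task

Put the hot-air nozzles away: stand the four bright ones in the middle of the four pockets of the grey tray, one to a pocket, in order of hood size, the largest in the pocket nearest the hot-air gun and the smallest in the farthest. The burnt, broken nozzle goes into the scrap tin: lower it in until it touches the scrap before letting go. Set every nozzle down without dropping it, and leave the opened phone where it lies.

Things in the scene. Friction and masses are not known exactly. Their poses are not given: they have to be found in the camera images.
- nozzle_51: The largest of the four bright metal hot-air nozzles: square hood 51 x 51 mm, about 70 g. 60 mm tall. Origin: centre of underside, z up, hood sides along x and y. Hood 20 mm high; above it a round collar, 22 mm diameter, 26 to 60 mm up, gripped from above. Clamp lugs on the collar's +y side, out to 17 mm from the axis, 47 to 58 mm up: pinch along x. Loose, starts upright.
- nozzle_42: The second largest of the four bright metal hot-air nozzles: square hood 42 x 42 mm, about 58 g. 60 mm tall. Origin: centre of underside, z up, hood sides along x and y. Hood 20 mm high; above it a round collar, 22 mm diameter, 26 to 60 mm up, gripped from above. Clamp lugs on the collar's +y side, out to 17 mm from the axis, 47 to 58 mm up: pinch along x. Loose, starts upright.
- nozzle_33: The third largest of the four bright metal hot-air nozzles: square hood 33 x 33 mm, about 48 g. 60 mm tall. Origin: centre of underside, z up, hood sides along x and y. Hood 20 mm high; above it a round collar, 22 mm diameter, 26 to 60 mm up, gripped from above. Clamp lugs on the collar's +y side, out to 17 mm from the axis, 47 to 58 mm up: pinch along x. Loose, starts upright.
- nozzle_24: The smallest of the four bright metal hot-air nozzles: square hood 24 x 24 mm, about 40 g. 60 mm tall. Origin: centre of underside, z up, hood sides along x and y. Hood 20 mm high; above it a round collar, 22 mm diameter, 26 to 60 mm up, gripped from above. Clamp lugs on the collar's +y side, out to 17 mm from the axis, 47 to 58 mm up: pinch along x. Loose, starts upright.
- nozzle_burnt: The spoilt hot-air nozzle, blackened all over, one corner of its 38 x 38 mm square hood broken off; about 50 g. 60 mm tall. Origin: centre of underside, z up, hood sides along x and y. Hood 20 mm high; above it a round collar, 22 mm diameter, 26 to 60 mm up, gripped from above. Clamp lugs on the collar's +y side, out to 17 mm from the axis, 47 to 58 mm up: pinch along x. Loose, starts upright.
- tray: Fixed grey four-pocket tray, 80 mm along its x, 314 mm along y. Origin: centre of underside. Equal open pockets in a row along y, centres at y = -114, -38, 38, 114 mm, x = 0; each 70 mm square inside, floor 4 mm and wall tops 9 mm above the origin. The 51 mm hood must be turned roughly square with its pocket to go in.
- tin: Fixed open red scrap tin with a steel rim, 126 x 126 mm outside, walls 3 mm, 60 mm tall. Origin: centre of underside. Filled with level, firm, unmoving metal scrap to an unknown height, somewhere 14 to 36 mm above the tin's underside.
- gun_stand: Fixed grey stand with the black hot-air gun lying in it, steel tube towards the robot; foot 110 x 90 mm, about 150 mm tall; origin: centre of underside. It stands beyond one end of the tray, left or right; a soldering-iron stand with a yellow sponge stands beyond the other.
- phone: Opened dark blue phone under repair, lying flat and loose, 150 mm along its x, 72 mm along y, about 10 mm thick; origin: centre of the underside. To be left where it is.
There are look-alikes about, which are no part of the job. Leave any orange or purple look-alike of the nozzle_33 alone.

How it is judged:
By the outcome, as a careful person would: the job done as asked, in the order asked, and still so for the second after the job is handed in, with the robot touching nothing.
It also fails if it takes over 120 s, if anything falls off the work surface, if the arm or the gripper's body presses on something with over 40 N, if the wrist force passes 120 N, or if a joint passes its speed limit or range.

## Robot

A 6-joint arm with a two-finger parallel gripper is mounted at the origin on the work surface. World frame = base frame: x ahead of the robot, y to its left, z up, the work surface at z = 0. Lengths are in m, angles in rad, forces in N, time in s.
With the tool pointing down it reaches from about 0.375 to 0.9 m from the base axis. Payload 3.1 kg.
Tool frame: the origin (TCP) lies midway between the tips of the shut fingers; the grasp point (between the pads) lies robot.grip_point_offset behind it (robot.grip_point_offset is the distance from the TCP to the grasp point, in m); z points along the fingers, y is the direction in which the jaws open and shut (so a half turn about z gives the same grasp; the last joint's range is limited). The gripper opens to 87 mm and grips with 3 to 60 N. Pads are 19 mm wide; open, the fingers measure 117 mm over their backs; the gripper's body (75 mm by 190 mm) begins 51 mm behind the grasp point.
Start: joints at [1.038, 0.527, 1.433, -0, 1.181, -0.178], TCP at [0.216, 0.586, 0.223] pointing down, gripper open.
Joint ranges: [-3.08, 3.08], [-0.75, 2.2], [0.22, 2.44], [-1.43, 4.57], [0, 2.65], [-2.85, 2.85]. Speed limits (rad/s): [2.79, 2.79, 3.14, 3.14, 3.14, 3.14].

## Interface

Orientations are given as a unit quaternion [x, y, z, w].
In Python, from rig import robot, cams, hand_in gives the robot as it stands. The module is installed in compiled form; this text tells all that it offers.
- The arm moves only by the tool send_rows, never from a script. Its argument "steps" is one flat list of numbers, 5 for each row, row after row: the finger opening in m, from 0 to 0.087, then the shift along the tool's x, y, z in m, then the turn about the tool's z in rad. A call has 1 to 8 rows; each row is the pose to reach, as a shift and turn from the pose measured when the call began, along the tool's axes at that moment; what a row does not reach only later rows make up. A row lasts 1/8 s, in which the tool goes at most 62.5 mm and 10.7 degrees, less where a joint would pass 70% of its speed; a pose out of reach is approached as far as the arm can. A call with a gripper value outside its range is refused whole. The fingers move at their own pace and stop on an object; "force" is the grip in N (left out, the last holds). Time passes only in rows, so rows that repeat a pose let the fingers close. It gives the time, the measured TCP pose, the force and the opening at its end, in the units of the state.
- robot.get_obs(): the state, without advancing time (a new reading comes with each control period).
- cams.camera(name): name is "scene" or "top" or "wrist"; returns a dict with "color" (384x512x3 uint8, red, green, blue), "range_z" (384x512 float32, m along the optical axis (not along the pixel's ray), 0 where there is no reading), "intrinsics" (3x3 intrinsics, pixels), "extrinsics" (4x4, takes a point from camera to world coordinates). Camera axes: x right, y down, z forward; pixel columns grow to the right and rows downward; lengths in m; the calibration is good to about 2 mm. The wrist camera is an equidistant fisheye: a pixel r from the principal point sees the ray r / f radians off the axis. A picture is of the moment at which its call begins.
- hand_in(): hands the job in, once; it reports no verdict.
The state is a dict: "time": time; "q": joint angles; "joint_velocities": joint speeds; "joint_torque": joint torques, N m; "position": TCP position; "tool_rot": TCP orientation; "ft_force": force on the tool from outside, world axes, zero at the start; "moment": the same for the moment, N m; "grip_width": finger opening in m.
Only numpy, scipy, OpenCV 4.12 (cv2) and the standard library are available. Lean on these libraries where they do the work, as an engineer would, in place of code of your own. Each camera call takes 0.05 s, during which the arm holds its last target.

## Working session

There is one attempt and no reset: what is moved stays moved. The work goes in short steps, Python scripts to look and compute and a tool call to move; the robot and the scene stay as the last step left them, time stands still between calls to the robot, and variables do not carry over. Pictures are saved under pics/ and viewed, and the job is handed in when it is done.

Besides the shell and the picture viewer there is one more tool, called as name(argument=value, ...) on one line, values as JSON. send_rows: Moves the arm, as the interface text tells. Its arguments: {"type":"object","properties":{"steps":{"type":"array","items":{"type":"number"}},"force":{"type":"number"}},"required":["steps"]}

```bash
mkdir -p pics; python3 - <<'E'
from rig import robot,cams
import cv2,numpy as np
print(robot.get_obs(), robot.grip_point_offset)
for n in ["scene","top","wrist"]:
    c=cams.camera(n); cv2.imwrite(f"pics/{n}0.png",c["color"][:,:,::-1]); np.savez(f"{n}0.npz",**c); print(n,c["intrinsics"].round(1).tolist(),c["extrinsics"].round(3).tolist())
E
```

```text
{'time': 0.0, 'q': array([ 1.03848162e+00,  5.28479859e-01,  1.43392577e+00,  1.21909058e-07,
        1.18135877e+00, -1.78501464e-01]), 'joint_velocities': array([-0.00083141,  0.00063266, -0.00078045,  0.00144587, -0.00131354,
       -0.00133747]), 'joint_torque': array([-3.42121184e-04, -4.40042710e+01, -1.76586270e+01,  6.32057455e-02,
        5.82701562e-02, -1.84221763e-04]), 'position': array([0.21614187, 0.58565179, 0.22155574]), 'tool_rot': array([ 1.75985241e-01,  9.84392206e-01, -1.01799331e-03, -3.77908059e-04]), 'ft_force': array([-0.02737358, -0.82095547, -0.32913456]), 'moment': array([ 0.01631094, -0.00977676,  0.03509803]), 'grip_width': 0.08702602007973141} 0.0187
scene [[360.8, 0.0, 254.3], [0.0, 360.8, 188.9], [0.0, 0.0, 1.0]] [[0.176, 0.639, -0.749, 1.192], [0.984, -0.112, 0.136, -0.116], [0.003, -0.761, -0.648, 0.649], [0.0, 0.0, 0.0, 1.0]]
top [[409.8, 0.0, 249.5], [0.0, 409.8, 189.9], [0.0, 0.0, 1.0]] [[-0.008, -0.993, 0.118, 0.364], [-1.0, 0.009, 0.003, 0.02], [-0.004, -0.118, -0.993, 1.154], [0.0, 0.0, 0.0, 1.0]]
wrist [[297.3, 0.0, 252.4], [0.0, 297.3, 187.5], [0.0, 0.0, 1.0]] [[0.347, 0.906, 0.242, 0.15], [0.938, -0.335, -0.092, 0.61], [-0.002, 0.259, -0.966, 0.384], [0.0, 0.0, 0.0, 1.0]]
```

View pics/scene0.png

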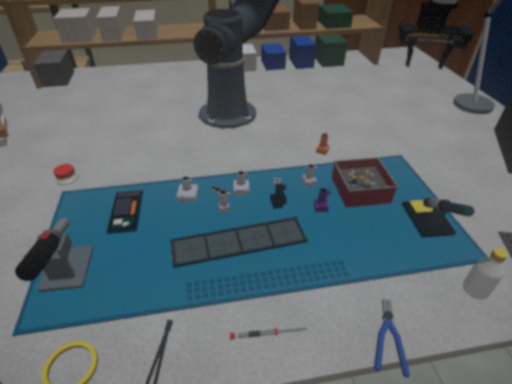

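View pics/top0.png

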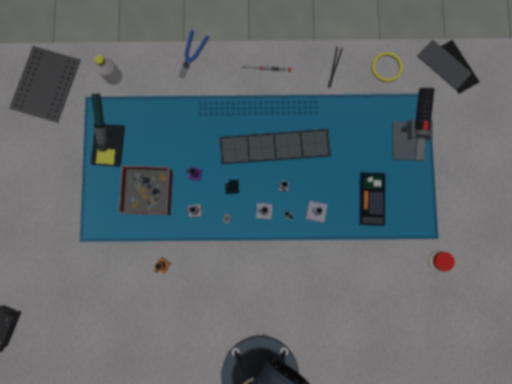

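View pics/wrist0.png

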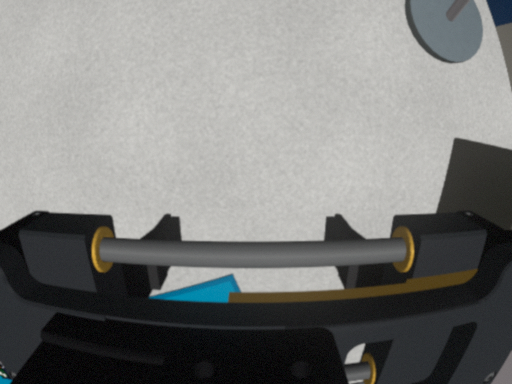

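```bash
python3 - <<'E'
import cv2
a=cv2.imread("pics/top0.png")[120:230,110:395]
a=cv2.convertScaleAbs(cv2.resize(a,(798,308),interpolation=cv2.INTER_CUBIC),alpha=1.8)
cv2.imwrite("pics/topc.png",a)
b=cv2.imread("pics/scene0.png")[130:270,160:410]
b=cv2.convertScaleAbs(cv2.resize(b,(800,448),interpolation=cv2.INTER_CUBIC),alpha=1.5)
cv2.imwrite("pics/scenec.png",b)
E
```

```text
(no output)
```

View pics/topc.png

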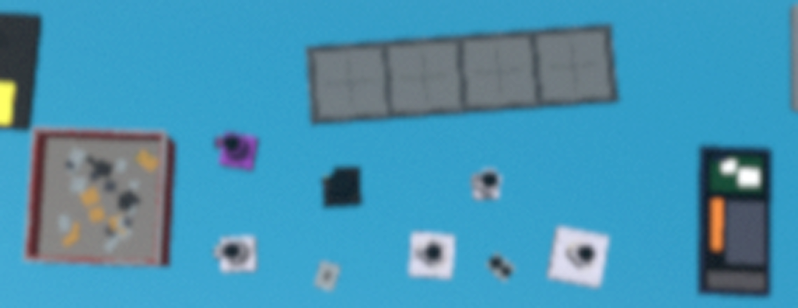

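View pics/scenec.png

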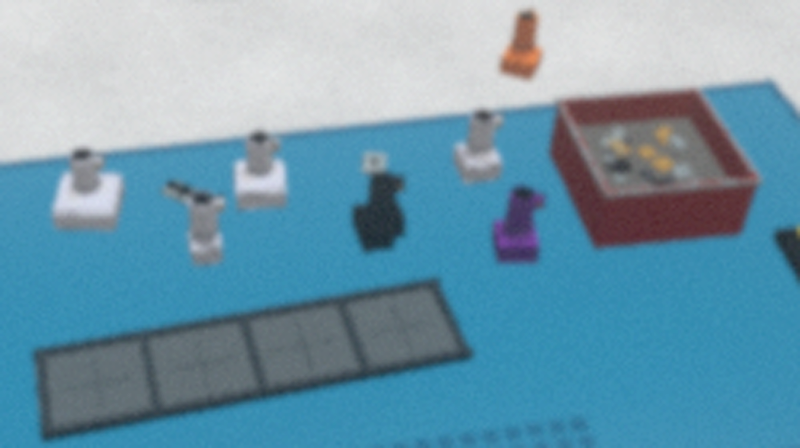

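```bash
cat > h.py <<'E'
import numpy as np,cv2
def cloud(d):
    K=d["intrinsics"];z=d["range_z"];E=d["extrinsics"]
    v,u=np.mgrid[:384,:512]
    p=np.stack([(u-K[0,2])/K[0,0]*z,(v-K[1,2])/K[1,1]*z,z],-1)
    w=p@E[:3,:3].T+E[:3,3]; w[z==0]=np.nan
    return w
def proj(d,P):
    E=np.linalg.inv(d["extrinsics"]);p=np.atleast_2d(P)@E[:3,:3].T+E[:3,3];q=p@d["intrinsics"].T
    return q[:,:2]/q[:,2:]
def ray(d,uv,z):
    K=d["intrinsics"];E=d["extrinsics"]
    r=E[:3,:3]@np.array([(uv[0]-K[0,2])/K[0,0],(uv[1]-K[1,2])/K[1,1],1.])
    return E[:3,3]+r*(z-E[2,3])/r[2]
E
python3 - <<'E'
from h import *
T=np.load("top0.npz");S=np.load("scene0.npz")
wt=cloud(T);ws=cloud(S)
print("table z",np.nanmedian(wt[215:235,230:340,2]),np.nanmedian(ws[200:215,130:160,2]))
for n,(u,v) in dict(n51=(317,211),n42=(264,211),n33=(194,210),n24=(284,185),burnt=(232,187),purp=(195,174)).items():
    c=ray(T,(u,v),.02)
    for nm,w in (("top",wt),("scene",ws)):
        P=w.reshape(-1,3);m=(np.hypot(P[:,0]-c[0],P[:,1]-c[1])<.05)&(P[:,2]>.005)&(P[:,2]<.09)
        p=P[m];hi=p[p[:,2]>.05];lo=p[(p[:,2]<.028)&(p[:,2]>.014)]
        if len(lo)<3: lo=p
        r=cv2.minAreaRect((lo[:,:2]*1000).astype(np.float32))
        print(n,nm,c.round(3),len(hi),hi.mean(0).round(4) if len(hi) else None,hi[:,2].max() if len(hi) else None,"rect",np.round(r[0],1),np.round(r[1],1),round(r[2],1))
for nm,w,D in (("top",wt,T),("scene",ws,S)):
    col=D["color"].astype(int);P=w
    m=(P[...,2]>.0)&(P[...,2]<.02)&(abs(P[...,0]-.55)<.12)&(abs(P[...,1]+.03)<.25)&(col.max(-1)-col.min(-1)<30)&(col.max(-1)<140)
    n,l,st,ce=cv2.connectedComponentsWithStats(m.astype(np.uint8));k=1+np.argmax(st[1:,4])
    r=cv2.minAreaRect((P[l==k][:,:2]*1000).astype(np.float32));print("tray",nm,r,st[k], np.nanmedian(P[l==k][:,2]))
P=wt;m=(P[...,2]>.05)&(P[...,2]<.08)&(abs(P[...,1]-.3)<.1)&(abs(P[...,0]-.4)<.12)
r=cv2.minAreaRect((P[m][:,:2]*1000).astype(np.float32));print("tin rim",r,np.nanmedian(P[m][:,2]))
E
```

```text
table z 0.0036096892262328373 0.003557631378025672
n51 top [ 0.439 -0.162  0.02 ] 70 [ 0.4393 -0.1571  0.062 ] 0.06774799203371451 rect [ 439.1 -160.4] [51.8 50.5] 78.3
n51 scene [ 0.439 -0.162  0.02 ] 76 [ 0.4441 -0.1591  0.059 ] 0.06509034125848712 rect [ 442.1 -161.9] [51.3 51.5] 78.8
n42 top [ 0.44  -0.016  0.02 ] 66 [ 0.4418 -0.0127  0.0627] 0.06676055120448354 rect [441.8 -14.6] [41.6 41.8] 88.3
n42 scene [ 0.44  -0.016  0.02 ] 76 [ 0.4462 -0.0148  0.0595] 0.06532534204553042 rect [444.4 -17.1] [42.4 41.2] 84.3
n33 top [0.445 0.178 0.02 ] 66 [0.4443 0.1785 0.0628] 0.06791103937147769 rect [444.8 176.6] [33.2 31.6] 1.0
n33 scene [0.445 0.178 0.02 ] 68 [0.4485 0.1756 0.0593] 0.06585012179873784 rect [446.5 174.2] [32.7 32.2] 90.0
n24 top [ 0.512 -0.073  0.02 ] 66 [ 0.5099 -0.0678  0.0631] 0.06937940995772252 rect [509.6 -69.2] [22. 22.] 0.6
n24 scene [ 0.512 -0.073  0.02 ] 84 [ 0.5147 -0.0698  0.0596] 0.06552564386569304 rect [514.  -71.6] [24.9 22.5] 87.3
burnt top [0.508 0.073 0.02 ] 63 [0.5108 0.0757 0.0629] 0.06799785558337001 rect [511.1  73.7] [38.6 36.6] 0.3
burnt scene [0.508 0.073 0.02 ] 78 [0.5152 0.0743 0.0594] 0.06520552852424011 rect [512.3  71.9] [40.1 38.2] 2.7
purp top [0.546 0.176 0.02 ] 67 [0.548  0.1789 0.062 ] 0.06808674187989361 rect [548.8 177.3] [33.  33.4] 80.2
purp scene [0.546 0.176 0.02 ] 82 [0.5528 0.1761 0.0596] 0.06591964682502516 rect [550.  175.3] [32.9 34.7] 80.8
tray top ((625.6561889648438, -47.97792053222656), (77.33389282226562, 308.5430908203125), 3.714703321456909) [ 220  130  110   34 2830] 0.008054510528504921
tray scene ((629.2926635742188, -50.7232666015625), (79.60208892822266, 307.695068359375), 3.9826812744140625) [ 172  218  135   45 3236] 0.0072051848588161604
tin rim ((402.89007568359375, 311.5572814941406), (132.07421875, 239.0387420654297), 87.67732238769531) 0.06248492002698003
```

```bash
python3 - <<'E'
from h import *
from scipy.optimize import minimize
T=np.load("top0.npz");S=np.load("scene0.npz")
C=dict(n51=((439.1,-160.4),(442.1,-161.9)),n42=((441.8,-14.6),(444.4,-17.1)),n33=((444.8,176.6),(446.5,174.2)),n24=((509.6,-69.2),(514,-71.6)),burnt=((511.1,73.7),(512.3,71.9)))
for n,cs in C.items():
  for nm,D,c in (("top",T,cs[0]),("scene",S,cs[1])):
    P=cloud(D).reshape(-1,3);c=np.array(c)/1000
    d=P[:,:2]-c;rr=np.hypot(*d.T)
    m=(rr<.026)&(P[:,2]>.045)&(P[:,2]<.07)
    far=d[m&(rr>.0125)];f=far.mean(0)
    print(n,nm,"coll mean",(d[m].mean(0)*1000).round(1),"far n",len(far),"dir deg",np.degrees(np.arctan2(f[1],f[0])).round(),np.hypot(*f).round(4))
rows=[]
for nm in("scene","top"):
  D=dict(scene=S,top=T)[nm]
  row=[]
  for n in C:
    u,v=proj(D,[*(np.array(C[n][nm=="scene"])/1000),.035])[0].round().astype(int)
    row.append(cv2.convertScaleAbs(cv2.resize(D["color"][v-16:v+16,u-16:u+16,::-1],(156,156),interpolation=cv2.INTER_CUBIC),alpha=2 if n=="burnt" else 1.2))
  rows.append(np.hstack(row))
cv2.imwrite("pics/crops.png",np.vstack(rows))
E
```

```text
n51 top coll mean [-0.   3.2] far n 12 dir deg 81.0 0.0147
n51 scene coll mean [2.7 2.4] far n 11 dir deg 88.0 0.0132
n42 top coll mean [-0.2  2. ] far n 8 dir deg 88.0 0.0143
n42 scene coll mean [2.2 1.8] far n 10 dir deg 84.0 0.0153
n33 top coll mean [-0.8  1.7] far n 8 dir deg 96.0 0.0152
n33 scene coll mean [2.5 1.4] far n 11 dir deg 97.0 0.014
n24 top coll mean [-0.   1.4] far n 7 dir deg 89.0 0.0141
n24 scene coll mean [1.4 1.3] far n 10 dir deg 107.0 0.0126
burnt top coll mean [-0.4  2. ] far n 8 dir deg 96.0 0.0145
burnt scene coll mean [3.3 1.5] far n 11 dir deg 91.0 0.0152
```

View pics/crops.png

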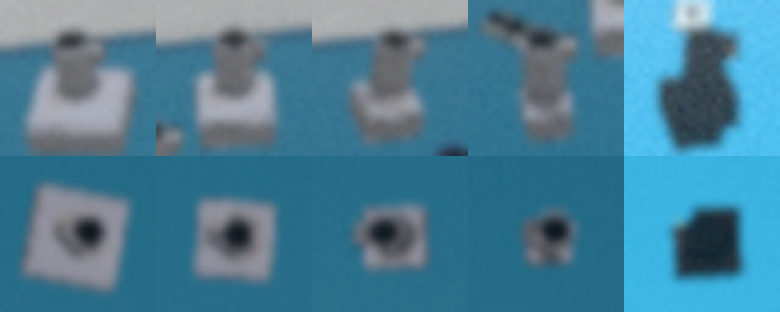

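```bash
cat >> h.py <<'E'
def toolR(o):
    from scipy.spatial.transform import Rotation as R
    return R.from_quat(o["tool_rot"]).as_matrix()
def plan(*tg):
    # targets: (x,y,z mm, yaw deg of tool y)
    from rig import robot
    o=robot.get_obs();R=toolR(o);p=o["position"]
    yaw=np.degrees(np.arctan2(R[1,1],R[0,1]))
    print("t",round(o["time"],2),"pos",(p*1000).round(1),"yaw",round(yaw,1),"w",round(o["grip_width"],4),"F",o["ft_force"].round(1),"q",o["q"].round(2))
    for x,y,z,a in tg:
        d=R.T@(np.array([x,y,z])/1000-p)
        da=(a-yaw+180)%360-180
        print((x,y,z,a),"shift",d.round(4),"turn",round(-np.radians(da),3))
E
python3 - <<'E'
from h import *
T=np.load("top0.npz")
w=cloud(T)
for (u,v) in [(121,167),(171,168),(171,215),(121,213),(146,191)]: print(ray(T,(u,v),.06).round(3))
print("bench z",np.nanmedian(w[260:300,340:400,2]), "scrap z",np.nanmedian(w[180:202,135:158,2]))
plan((446,175,140,0.5))
E
```

```text
[0.56  0.371 0.06 ]
[0.556 0.236 0.06 ]
[0.429 0.234 0.06 ]
[0.435 0.368 0.06 ]
[0.494 0.302 0.06 ]
bench z 0.00016935181746435823 scrap z 0.034832178670507474
t 0.15 pos [216.2 585.8 221.8] yaw 69.7 w 0.0869 F [ 0.2 -0.8 -0.2] q [ 1.04  0.53  1.43 -0.    1.18 -0.18]
(446, 175, 140, 0.5) shift [-0.3579 -0.3056  0.0822] turn 1.208
```

Candidates in the top view:
- Bright nozzles: 51 at (317,211), 42 at (264,211), 33 at (194,210), 24 at (284,185). The hood widths measured 51, 42, 33 and 23 mm.
- Burnt nozzle: (232,187), dark with a missing corner.
- Look-alikes to leave alone: purple (195,174), orange (162,265), and small bits at (227,218) and (289,215).

I checked these in the close crop. The gun is at -y (424,120), so the pocket at y=-114 is nearest it. I'll start with nozzle_33.

send_rows(steps=[0.06,-0.045,-0.038,0.0,0.15,0.06,-0.09,-0.076,0.0,0.3,0.06,-0.135,-0.115,0.0,0.45,0.06,-0.18,-0.153,0.01,0.6,0.06,-0.225,-0.191,0.02,0.78,0.06,-0.27,-0.23,0.04,0.96,0.06,-0.315,-0.268,0.06,1.1,0.06,-0.358,-0.306,0.08,1.2], force=20)

```text
time: 1.15
position: [0.447, 0.1729, 0.1417]
tool_rot: [0.702, 0.712, -0.0, 0.0]
ft_force: [0.2, 0.3, 0.3]
grip_width: 0.0598
```

```bash
python3 - <<'E'
from h import *
from rig import cams
c=cams.camera("wrist");cv2.imwrite("pics/w1.png",c["color"][:,:,::-1]);np.savez("w1.npz",**c)
plan((446,175.4,100,0.5),(446,175.4,33,0.5))
E
```

```text
t 1.2 pos [450.2 167.4 139.7] yaw 0.4 w 0.0599 F [ 2.2 -3.4 -0.4] q [ 0.13  0.47  1.87 -0.01  0.8   0.12]
(446, 175.4, 100, 0.5) shift [ 0.0083 -0.0041  0.0397] turn -0.002
(446, 175.4, 33, 0.5) shift [ 0.0086 -0.0041  0.1067] turn -0.002
```

View pics/w1.png

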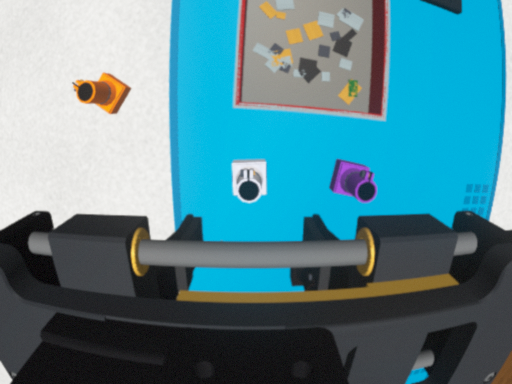

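send_rows(steps=[0.06,0.004,-0.002,0.0,0.0,0.06,0.008,-0.004,0.0,0.0,0.06,0.008,-0.004,0.0,0.0])

```text
time: 1.58
position: [0.4451, 0.1769, 0.1401]
tool_rot: [0.703, 0.711, -0.002, 0.002]
ft_force: [0.4, 0.2, 0.2]
grip_width: 0.06
```

```bash
cat >> h.py <<'E'
def fray(d,uv,z):
    K=d["intrinsics"];E=d["extrinsics"]
    x,y=(uv[0]-K[0,2])/K[0,0],(uv[1]-K[1,2])/K[1,1];r=np.hypot(x,y)
    v=np.array([np.sin(r)*x/r,np.sin(r)*y/r,np.cos(r)])
    r=E[:3,:3]@v
    return E[:3,3]+r*(z-E[2,3])/r[2]
def fcloud(d):
    K=d["intrinsics"];E=d["extrinsics"];z=d["range_z"]
    v,u=np.mgrid[:384,:512];x=(u-K[0,2])/K[0,0];y=(v-K[1,2])/K[1,1];r=np.hypot(x,y)+1e-9
    p=np.stack([np.tan(r)*x/r*z,np.tan(r)*y/r*z,z],-1)
    w=p@E[:3,:3].T+E[:3,3];w[z==0]=np.nan
    return w
def wnoz(c,xy,R=.05,zs=.0035):
    w=fcloud(c).reshape(-1,3);d=w[:,:2]-np.array(xy)/1000;rr=np.hypot(*d.T)
    p=w[(rr<R)&(w[:,2]>.012+zs)&(w[:,2]<.085)]
    lo=p[(p[:,2]>.013+zs)&(p[:,2]<.026+zs)];hi=p[p[:,2]>.055+zs]
    r=cv2.minAreaRect((lo[:,:2]*1000).astype(np.float32))
    print("wrist: hood",np.round(r[0],1),np.round(r[1],1),round(r[2],1),"top mean",(hi.mean(0)*1000).round(1),len(lo),len(hi),"hoodz",np.median(lo[:,2]).round(4))
    return p
def snap(n):
    from rig import cams
    c=cams.camera("wrist");cv2.imwrite(f"pics/{n}.png",c["color"][:,:,::-1]);np.savez(f"{n}.npz",**c);return c
E
python3 - <<'E'
from h import *
c=snap("w2");wnoz(c,(446,175))
plan((446,175.4,100,0.5),(446,175.4,33,0.5))
E
```

```text
wrist: hood [443.8 176.2] [33.  33.2] 2.5 top mean [443.6 178.5  62.6] 539 586 hoodz 0.0225
t 1.62 pos [445.3 176.9 140.2] yaw 0.6 w 0.0596 F [0.4 0.2 0. ] q [ 0.15  0.47  1.87 -0.01  0.8   0.14]
(446, 175.4, 100, 0.5) shift [-0.0013  0.0006  0.0402] turn 0.002
(446, 175.4, 33, 0.5) shift [-0.001   0.0006  0.1072] turn 0.002
```

View pics/w2.png

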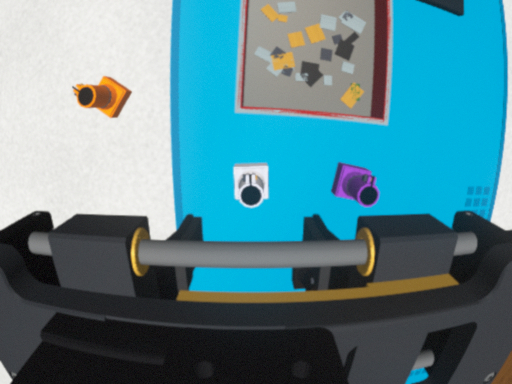

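```bash
python3 - <<'E'
from h import *
plan((444.6,176,33,2))
E
```

```text
t 1.62 pos [445.3 176.9 140.2] yaw 0.6 w 0.0596 F [0.4 0.2 0. ] q [ 0.15  0.47  1.87 -0.01  0.8   0.14]
(444.6, 176, 33, 2) shift [-0.0003 -0.0008  0.1072] turn -0.025
```

send_rows(steps=[0.06,0,-0.001,0.04,-0.025,0.06,0,-0.001,0.08,-0.025,0.06,0,-0.001,0.1,-0.025,0.06,0,-0.001,0.107,-0.025,0.06,0,-0.001,0.107,-0.025,0.02,0,-0.001,0.107,-0.025,0.015,0,-0.001,0.107,-0.025,0.015,0,-0.001,0.107,-0.025], force=25)

```text
time: 2.62
position: [0.4448, 0.1764, 0.0337]
tool_rot: [0.694, 0.719, -0.001, 0.002]
ft_force: [0.2, 0.4, 0.2]
grip_width: 0.0383
```

send_rows(steps=[0.015,0,0,0,0,0.015,0,0,0,0,0.015,0,0,0,0])

```text
time: 3.0
position: [0.4448, 0.1763, 0.0338]
tool_rot: [0.695, 0.719, -0.001, 0.002]
ft_force: [-0.7, -0.0, 1.0]
grip_width: 0.0212
```

```bash
python3 - <<'E'
from h import *
plan((625,-11.5,140,3.85))
E
```

```text
t 3.0 pos [444.8 176.3  33.8] yaw 2.0 w 0.0212 F [-0.7 -0.   1. ] q [ 0.15  0.67  1.94 -0.01  0.53  0.12]
(625, -11.5, 140, 3.85) shift [-0.1946  0.1737 -0.105 ] turn -0.032
```

send_rows(steps=[0.015,0,0,-0.04,0,0.015,0,0,-0.09,0,0.015,-0.03,0.027,-0.105,0,0.015,-0.07,0.0625,-0.105,-0.01,0.015,-0.11,0.098,-0.105,-0.02,0.015,-0.15,0.134,-0.105,-0.03,0.015,-0.18,0.161,-0.105,-0.032,0.015,-0.195,0.174,-0.105,-0.032])

```text
time: 4.0
position: [0.6265, -0.0137, 0.1396]
tool_rot: [0.684, 0.73, -0.001, 0.002]
ft_force: [-0.3, -0.3, -0.0]
grip_width: 0.0216
```

send_rows(steps=[0.015,0,0,0,0,0.015,0,0,0,0])

```text
time: 4.25
position: [0.6248, -0.0124, 0.1391]
tool_rot: [0.683, 0.73, -0.002, 0.001]
ft_force: [0.8, 1.0, 0.2]
grip_width: 0.0213
```

```bash
python3 - <<'E'
from h import *
c=snap("w3")
w=fcloud(c);w[290:]=np.nan
col=c["color"].astype(int);P=w
m=(P[...,2]>.0)&(P[...,2]<.022)&(abs(P[...,0]-.62)<.08)&(abs(P[...,1]+.04)<.2)&(col.max(-1)-col.min(-1)<40)&(col.max(-1)<190)
n,l,st,ce=cv2.connectedComponentsWithStats(m.astype(np.uint8));k=1+np.argmax(st[1:,4])
q=P[l==k];print(st[k]);r=cv2.minAreaRect((q[:,:2]*1000).astype(np.float32));print("tray",r,cv2.boxPoints(r).round(1).tolist(), np.nanpercentile(q[:,2],[10,50,90]))
plan((625,-11.5,140,3.85))
E
```

```text
[  211    61    81   165 10918]
tray ((621.1660766601562, 22.416988372802734), (77.98489379882812, 166.69654846191406), 3.635953664779663) [[577.0, 103.0999984741211], [587.5, -63.20000076293945], [665.4000244140625, -58.29999923706055], [654.7999877929688, 108.0999984741211]] [0.00592912 0.00697003 0.01159089]
t 4.3 pos [624.8 -12.2 139.3] yaw 3.8 w 0.0211 F [ 0.4 -0.3  0.1] q [-0.2   0.63  1.51 -0.    1.01 -0.26]
(625, -11.5, 140, 3.85) shift [ 0.0007  0.0002 -0.0007] turn -0.001
```

View pics/w3.png

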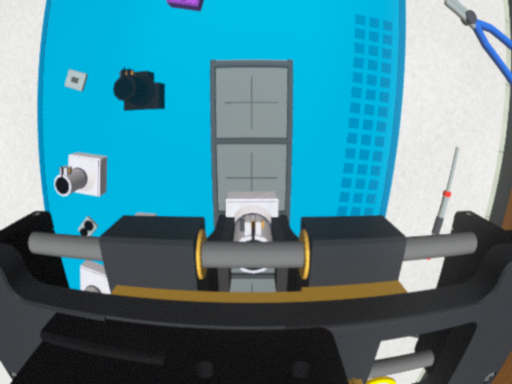

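send_rows(steps=[0.015,0,0.001,0.04,0,0.015,0,0.001,0.08,0,0.015,0,0.001,0.095,0,0.015,0,0.001,0.098,0,0.015,0,0.001,0.099,0,0.015,0,0.001,0.1,0,0.015,0,0.001,0.1005,0,0.015,0,0.001,0.1005,0])

```text
time: 5.3
position: [0.626, -0.0126, 0.0393]
tool_rot: [0.683, 0.73, -0.001, 0.002]
ft_force: [0.5, -0.1, -0.3]
grip_width: 0.0211
```

```bash
python3 - <<'E'
from h import *
plan((623.8,-11.5,37.8,3.8))
E
```

```text
t 5.3 pos [626.  -12.6  39.3] yaw 3.8 w 0.0211 F [ 0.5 -0.1 -0.3] q [-0.2   0.77  1.56 -0.01  0.81 -0.26]
(623.8, -11.5, 37.8, 3.8) shift [ 0.0013 -0.0021  0.0015] turn 0.0
```

send_rows(steps=[0.015,0.001,-0.002,0,0,0.015,0.001,-0.002,0.0005,0,0.015,0.001,-0.002,0.001,0,0.015,0.001,-0.002,0.0015,0,0.015,0.001,-0.002,0.002,0,0.015,0.001,-0.002,0.002,0])

```text
time: 6.05
position: [0.624, -0.0118, 0.0378]
tool_rot: [0.683, 0.73, -0.001, 0.002]
ft_force: [-0.8, -0.5, 5.4]
grip_width: 0.0214
```

send_rows(steps=[0.022,0,0,0,0,0.03,0,0,0,0,0.05,0,0,0,0,0.05,0,0,0,0,0.05,0,0,-0.02,0,0.05,0,0,-0.06,0,0.05,0,0,-0.1,0,0.05,0,0,-0.1,0])

```text
time: 7.05
position: [0.6271, -0.0119, 0.1431]
tool_rot: [0.683, 0.73, 0.001, 0.006]
ft_force: [0.7, 0.6, 0.1]
grip_width: 0.0499
```

```bash
python3 - <<'E'
from h import *
c=snap("w4")
plan((511,-70.3,138,0))
E
```

```text
t 7.1 pos [625.4 -11.6 140.8] yaw 3.8 w 0.0502 F [ 0.1 -0.4 -0.5] q [-0.2   0.62  1.51 -0.    1.   -0.26]
(511, -70.3, 138, 0) shift [-0.051  -0.1181  0.0024] turn 0.067
```

View pics/w4.png

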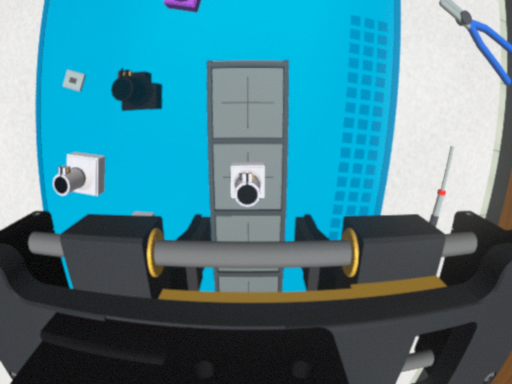

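Nozzle_33 stands upright in its pocket at (247,185), centred on the cross. Next is nozzle_24.

send_rows(steps=[0.06,-0.025,-0.058,0.002,0.03,0.06,-0.045,-0.105,0.002,0.067,0.06,-0.051,-0.118,0.002,0.067,0.06,-0.051,-0.118,0.002,0.067,0.06,-0.051,-0.118,0.002,0.067])

```text
time: 7.72
position: [0.5128, -0.0704, 0.1385]
tool_rot: [0.707, 0.707, 0.001, 0.005]
ft_force: [1.5, 0.1, 0.8]
grip_width: 0.0598
```

```bash
python3 - <<'E'
from h import *
c=snap("w5");wnoz(c,(511,-70),.035)
plan((511,-70,33.5,0))
E
```

```text
wrist: hood [509.5 -64.4] [23.7 11.2] 1.9 top mean [509.7 -68.4  62.6] 144 598 hoodz 0.0209
t 7.78 pos [512.8 -70.2 138.5] yaw 0.0 w 0.06 F [0.2 0.9 0.7] q [-0.35  0.51  1.79 -0.    0.84 -0.35]
(511, -70, 33.5, 0) shift [ 0.0008 -0.0026  0.105 ] turn 0.0
```

View pics/w5.png

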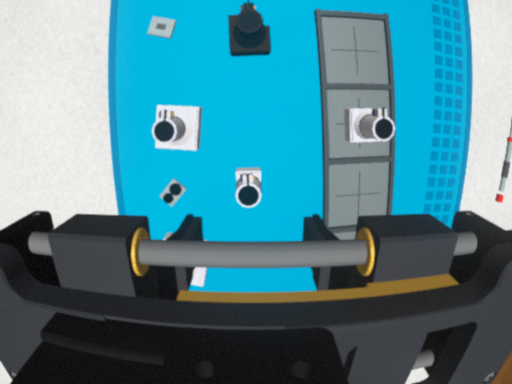

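send_rows(steps=[0.06,0.001,-0.0035,0.04,-0.026,0.06,0.001,-0.0035,0.08,-0.026,0.06,0.001,-0.0035,0.1,-0.026,0.06,0.001,-0.0035,0.105,-0.026,0.04,0.001,-0.0035,0.105,-0.026,0.02,0.001,-0.0035,0.105,-0.026,0.015,0.001,-0.0035,0.105,-0.026,0.015,0.001,-0.0035,0.105,-0.026])

```text
time: 8.78
position: [0.5104, -0.0699, 0.0341]
tool_rot: [0.698, 0.716, 0.001, 0.005]
ft_force: [0.2, -0.1, -0.8]
grip_width: 0.0277
```

send_rows(steps=[0.015,0,0,0,0,0.015,0,0,0,0,0.015,0,0,0,0])

```text
time: 9.15
position: [0.5104, -0.0699, 0.0341]
tool_rot: [0.698, 0.716, 0.001, 0.005]
ft_force: [-0.3, -0.4, 1.0]
grip_width: 0.0209
```

```bash
python3 - <<'E'
from h import *
plan((618.7,64.3,138,3.8))
E
```

```text
t 9.15 pos [510.4 -69.9  34.1] yaw 1.5 w 0.0209 F [-0.3 -0.4  1. ] q [-0.35  0.69  1.85 -0.    0.59 -0.37]
(618.7, 64.3, 138, 3.8) shift [ 0.1307  0.1127 -0.1037] turn -0.04
```

send_rows(steps=[0.015,0,0,-0.04,0,0.015,0,0,-0.09,0,0.015,0.03,0.025,-0.104,0,0.015,0.07,0.06,-0.104,-0.02,0.015,0.11,0.095,-0.104,-0.04,0.015,0.131,0.113,-0.104,-0.04,0.015,0.131,0.113,-0.104,-0.04,0.015,0.131,0.113,-0.104,-0.04])

```text
time: 10.15
position: [0.6179, 0.0642, 0.1378]
tool_rot: [0.683, 0.73, 0.0, 0.005]
ft_force: [-1.3, -0.2, -0.6]
grip_width: 0.0219
```

```bash
python3 - <<'E'
from h import *
c=snap("w6")
plan((618.7,64.3,40,3.8))
E
```

```text
t 10.2 pos [617.8  63.9 137.9] yaw 3.8 w 0.0207 F [ 0.2  0.1 -0.6] q [-0.07  0.62  1.52 -0.01  0.99 -0.14]
(618.7, 64.3, 40, 3.8) shift [0.001  0.0003 0.0979] turn -0.001
```

View pics/w6.png

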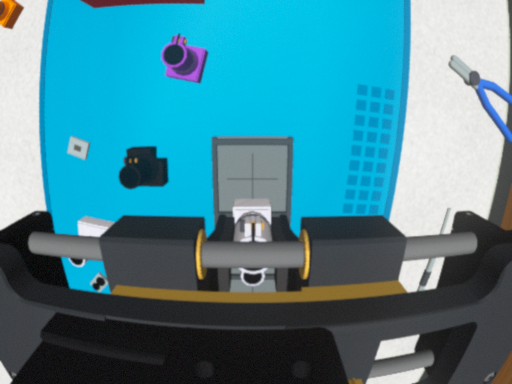

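send_rows(steps=[0.015,0.001,0,0.04,0,0.015,0.001,0,0.08,0,0.015,0.001,0,0.094,0,0.015,0.001,0,0.097,0,0.015,0.001,0,0.098,0,0.015,0.001,0,0.099,0,0.015,0.001,0,0.0995,0,0.015,0.001,0,0.0995,0])

```text
time: 11.2
position: [0.6187, 0.0643, 0.0389]
tool_rot: [0.683, 0.73, 0.0, 0.005]
ft_force: [0.2, 0.5, -0.3]
grip_width: 0.0214
```

```bash
python3 - <<'E'
from h import *
plan((618.7,64.3,38,3.8))
E
```

```text
t 11.2 pos [618.7  64.3  38.9] yaw 3.8 w 0.0214 F [ 0.2  0.5 -0.3] q [-0.07  0.76  1.57 -0.01  0.8  -0.13]
(618.7, 64.3, 38, 3.8) shift [ 0.     -0.      0.0009] turn -0.0
```

send_rows(steps=[0.015,0,0,0.0005,0,0.015,0,0,0.001,0,0.015,0,0,0.001,0])

```text
time: 11.58
position: [0.6188, 0.0643, 0.0381]
tool_rot: [0.683, 0.73, 0.001, 0.005]
ft_force: [0.4, 0.5, 2.6]
grip_width: 0.0213
```

send_rows(steps=[0.015,0,0,0.0005,0,0.015,0,0,0.0005,0])

```text
time: 11.82
position: [0.6188, 0.0643, 0.0381]
tool_rot: [0.683, 0.73, 0.001, 0.005]
ft_force: [-1.1, 0.1, 4.8]
grip_width: 0.0216
```

Contact is confirmed at 4.8 N. Releasing, then rising.

send_rows(steps=[0.022,0,0,0,0,0.03,0,0,0,0,0.05,0,0,0,0,0.05,0,0,0,0,0.06,0,0,-0.02,0,0.06,0,0,-0.06,0,0.06,0,0,-0.1,0,0.06,0,0,-0.1,0])

```text
time: 12.82
position: [0.6211, 0.0649, 0.1433]
tool_rot: [0.683, 0.73, 0.004, 0.009]
ft_force: [0.4, 0.0, -0.8]
grip_width: 0.0599
```

```bash
python3 - <<'E'
from h import *
c=snap("w7")
plan((443,-15.5,138,-3))
E
```

```text
t 12.88 pos [619.5  64.9 141.1] yaw 3.8 w 0.0598 F [-0.3 -0.5  0.2] q [-0.07  0.62  1.52 -0.01  0.99 -0.13]
(443, -15.5, 138, -3) shift [-0.0686 -0.1814  0.0012] turn 0.118
```

View pics/w7.png

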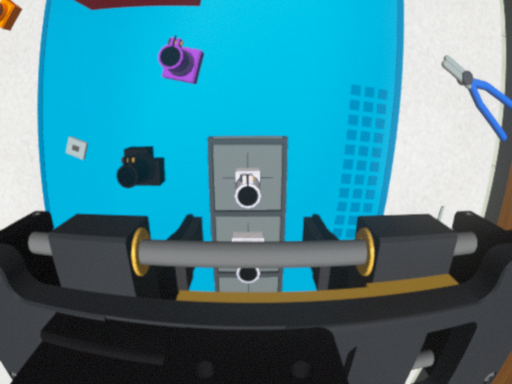

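send_rows(steps=[0.06,-0.02,-0.055,0,0.03,0.06,-0.04,-0.11,0.001,0.08,0.06,-0.06,-0.16,0.001,0.118,0.06,-0.0685,-0.181,0.001,0.118,0.06,-0.0685,-0.181,0.001,0.118,0.06,-0.0685,-0.181,0.001,0.118])

```text
time: 13.62
position: [0.4448, -0.0155, 0.1382]
tool_rot: [0.725, 0.688, 0.003, 0.008]
ft_force: [-1.3, -0.3, 0.7]
grip_width: 0.0602
```

```bash
python3 - <<'E'
from h import *
from rig import robot
c=snap("w8");wnoz(c,(443,-15),.045)
print(toolR(robot.get_obs())[:,2].round(4))
plan((443,-15.5,33.5,-3))
E
```

```text
wrist: hood [441.1 -15.6] [41.7 42.1] 85.0 top mean [441.1 -13.8  62.6] 1147 591 hoodz 0.0229
[ 0.0153 -0.0069 -0.9999]
t 13.68 pos [445.  -15.4 138.2] yaw -2.9 w 0.0601 F [0.1 0.2 0.1] q [-0.28  0.43  1.97 -0.    0.73 -0.23]
(443, -15.5, 33.5, -3) shift [ 0.0004 -0.0036  0.1047] turn 0.001
```

View pics/w8.png

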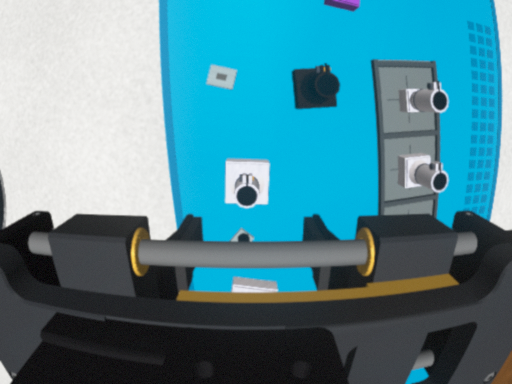

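send_rows(steps=[0.06,0,-0.002,0.05,0])

```text
time: 13.8
position: [0.4491, -0.0164, 0.09]
tool_rot: [0.725, 0.689, 0.006, 0.013]
ft_force: [1.7, -0.2, -0.5]
grip_width: 0.0598
```

send_rows(steps=[0.06,0,0,0,0,0.06,0,0,0,0,0.06,0,0,0,0])

```text
time: 14.18
position: [0.4504, -0.0165, 0.0916]
tool_rot: [0.724, 0.689, 0.007, 0.014]
ft_force: [-0.3, 0.1, -0.2]
grip_width: 0.0604
```

```bash
python3 - <<'E'
from h import *
from rig import robot
print(toolR(robot.get_obs())[:,2].round(4))
plan((441.6,-15.5,33.5,-4))
E
```

```text
[ 0.0303 -0.0111 -0.9995]
t 14.18 pos [450.4 -16.5  91.6] yaw -2.9 w 0.0604 F [-0.3  0.1 -0.2] q [-0.28  0.53  2.   -0.    0.58 -0.23]
(441.6, -15.5, 33.5, -4) shift [ 0.0011 -0.0107  0.0578] turn 0.02
```

send_rows(steps=[0.06,0,-0.008,-0.06,0])

```text
time: 14.3
position: [0.439, -0.0151, 0.1485]
tool_rot: [0.725, 0.689, 0.005, 0.01]
ft_force: [0.3, -0.4, 0.2]
grip_width: 0.0598
```

send_rows(steps=[0.06,0,0,0,0,0.06,0,0,0,0,0.06,0,0,0,0])

```text
time: 14.68
position: [0.4386, -0.015, 0.1484]
tool_rot: [0.725, 0.689, 0.004, 0.01]
ft_force: [-0.1, 0.3, 0.0]
grip_width: 0.0596
```

```bash
cat >> h.py <<'E'
def tilt():
    from rig import robot
    print("tilt",toolR(robot.get_obs())[:2,2].round(4))
E
python3 - <<'E'
from h import *
tilt()
plan((441.6,-15.5,33.5,-4))
E
```

```text
tilt [ 0.0199 -0.008 ]
t 14.68 pos [438.6 -15.  148.4] yaw -2.9 w 0.0596 F [-0.1  0.3  0. ] q [-0.29  0.4   1.98 -0.    0.74 -0.24]
(441.6, -15.5, 33.5, -4) shift [0.0004 0.0007 0.1149] turn 0.02
```

send_rows(steps=[0.06,0,0,0.02,0,0.06,0,0,0.04,0,0.06,0,0,0.055,0,0.06,0,0,0.06,0,0.06,0,0,0.06,0,0.06,0,0,0.06,0])

```text
time: 15.42
position: [0.44, -0.0155, 0.0887]
tool_rot: [0.725, 0.689, 0.005, 0.01]
ft_force: [0.6, -0.3, 0.8]
grip_width: 0.0602
```

send_rows(steps=[0.06,0,0,-0.0625,0])

```text
time: 15.55
position: [0.436, -0.0144, 0.1472]
tool_rot: [0.725, 0.689, 0.001, 0.004]
ft_force: [1.5, 0.1, 0.4]
grip_width: 0.0597
```

send_rows(steps=[0.06,0,0,0,0,0.06,0,0,0.02,0,0.06,0,0,0.04,0,0.06,0,0,0.055,0,0.06,0,0,0.06,0,0.06,0,0,0.06,0,0.06,0,0,0.06,0])

```text
time: 16.42
position: [0.4368, -0.0147, 0.0876]
tool_rot: [0.725, 0.689, 0.001, 0.005]
ft_force: [-0.4, -0.1, 0.1]
grip_width: 0.0603
```

send_rows(steps=[0.06,0,0,-0.0625,0])

```text
time: 16.55
position: [0.4335, -0.0138, 0.146]
tool_rot: [0.725, 0.689, -0.002, -0.001]
ft_force: [2.0, -0.4, -0.0]
grip_width: 0.0604
```

send_rows(steps=[0.06,0,0,0,0,0.06,0,0,0,0,0.06,0,0,0,0])

```text
time: 16.92
position: [0.4327, -0.0136, 0.1455]
tool_rot: [0.725, 0.689, -0.002, -0.002]
ft_force: [-0.8, 0.1, -0.0]
grip_width: 0.0603
```

```bash
python3 - <<'E'
from h import *
tilt()
plan((441.6,-15.5,33.5,-4))
E
```

```text
tilt [-0.0056 -0.0005]
t 16.93 pos [432.7 -13.6 145.5] yaw -2.9 w 0.0603 F [-0.8  0.1 -0. ] q [-0.29  0.41  1.97 -0.    0.76 -0.24]
(441.6, -15.5, 33.5, -4) shift [-0.0013  0.0096  0.112 ] turn 0.019
```

send_rows(steps=[0.06,-0.001,0.01,0.03,0.02,0.06,-0.001,0.01,0.07,0.02,0.06,-0.001,0.01,0.1,0.02,0.06,-0.001,0.01,0.112,0.02,0.05,-0.001,0.01,0.112,0.02,0.02,-0.001,0.01,0.112,0.02,0.015,-0.001,0.01,0.112,0.02,0.015,-0.001,0.01,0.112,0.02])

```text
time: 17.92
position: [0.4425, -0.0153, 0.0342]
tool_rot: [0.732, 0.682, -0.002, -0.001]
ft_force: [0.6, -0.2, -1.1]
grip_width: 0.0279
```

send_rows(steps=[0.015,0,0,0,0,0.015,0,0,0,0,0.015,0,0,0,0])

```text
time: 18.3
position: [0.4427, -0.0154, 0.0343]
tool_rot: [0.732, 0.682, -0.002, -0.001]
ft_force: [-0.2, 1.0, 1.3]
grip_width: 0.0215
```

```bash
python3 - <<'E'
from h import *
tilt();plan((628.8,-87.3,138,3.8))
E
```

```text
tilt [-0.0036 -0.0011]
t 18.3 pos [442.7 -15.4  34.3] yaw -4.1 w 0.0215 F [-0.2  1.   1.3] q [-0.29  0.65  2.03 -0.    0.47 -0.21]
(628.8, -87.3, 138, 3.8) shift [-0.0587  0.1904 -0.1043] turn -0.137
```

send_rows(steps=[0.015,0,0,-0.04,0,0.015,0,0,-0.09,0,0.015,-0.014,0.045,-0.104,-0.04,0.015,-0.03,0.1,-0.104,-0.08,0.015,-0.047,0.152,-0.104,-0.137,0.015,-0.058,0.188,-0.104,-0.137,0.015,-0.0587,0.1904,-0.104,-0.137,0.015,-0.0587,0.1904,-0.104,-0.137])

```text
time: 19.3
position: [0.6272, -0.0867, 0.1368]
tool_rot: [0.683, 0.73, -0.002, -0.002]
ft_force: [-0.6, -0.1, -0.7]
grip_width: 0.0211
```

send_rows(steps=[0.015,0,0,0,0,0.015,0,0,0,0])

```text
time: 19.55
position: [0.6259, -0.086, 0.1367]
tool_rot: [0.683, 0.73, -0.003, -0.003]
ft_force: [0.9, -0.3, -0.4]
grip_width: 0.0214
```

```bash
python3 - <<'E'
from h import *
c=snap("w9");tilt();plan((628.8,-87.3,40,3.8))
E
```

```text
tilt [-0.0075  0.0002]
t 19.6 pos [626.4 -86.2 136.9] yaw 3.8 w 0.0214 F [ 0.4  0.2 -0.4] q [-0.31  0.64  1.48 -0.    1.02 -0.38]
(628.8, -87.3, 40, 3.8) shift [-0.0013  0.0031  0.0969] turn 0.0
```

View pics/w9.png

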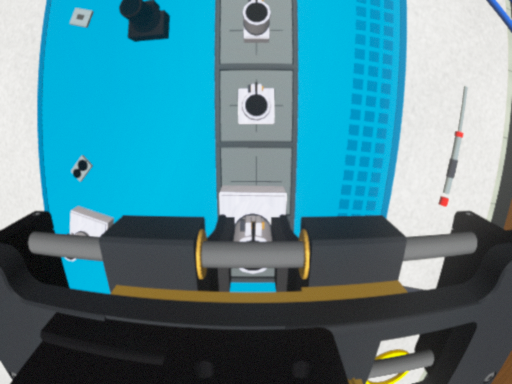

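```bash
python3 - <<'E'
from h import *
c=dict(np.load("w9.npz"))
wnoz(c,(623.8,-11.5),.03,.0075)
wnoz(c,(618.7,64.3),.03,.0075)
w=fcloud(c);w[225:]=np.nan
col=c["color"].astype(int);P=w
m=(P[...,2]>.0)&(P[...,2]<.022)&(abs(P[...,0]-.62)<.08)&(abs(P[...,1]+.0)<.2)&(col.max(-1)-col.min(-1)<40)&(col.max(-1)<190)
n,l,st,ce=cv2.connectedComponentsWithStats(m.astype(np.uint8));k=1+np.argmax(st[1:,4])
q=P[l==k];r=cv2.minAreaRect((q[:,:2]*1000).astype(np.float32));print("tray",r,cv2.boxPoints(r).round(1).tolist())
E
```

```text
wrist: hood [623.1 -11.8] [32.2 32.5] 3.8 top mean [623.  -10.2  66.7] 635 674 hoodz 0.0264
wrist: hood [618.7  57.2] [24.  13.5] 0.7 top mean [618.5  62.7  66.7] 186 567 hoodz 0.0252
tray ((623.7828369140625, -16.59905242919922), (77.9439697265625, 230.55618286132812), 3.7200543880462646) [[577.4000244140625, 95.9000015258789], [592.4000244140625, -134.1999969482422], [670.2000122070312, -129.10000610351562], [655.2000122070312, 101.0]]
```

send_rows(steps=[0.015,-0.001,0.003,0.04,0,0.015,-0.001,0.003,0.08,0,0.015,-0.001,0.003,0.093,0,0.015,-0.001,0.003,0.096,0,0.015,-0.001,0.003,0.097,0,0.015,-0.001,0.003,0.098,0,0.015,-0.001,0.003,0.0985,0,0.015,-0.001,0.003,0.0985,0])

```text
time: 20.6
position: [0.6289, -0.087, 0.0389]
tool_rot: [0.683, 0.73, -0.002, -0.002]
ft_force: [0.2, 0.2, -0.7]
grip_width: 0.0212
```

send_rows(steps=[0.015,0,0,0.0005,0,0.015,0,0,0.0005,0])

```text
time: 20.85
position: [0.629, -0.0871, 0.0385]
tool_rot: [0.683, 0.73, -0.002, -0.002]
ft_force: [0.5, 0.8, 1.0]
grip_width: 0.0216
```

send_rows(steps=[0.015,0,0,0.0005,0,0.015,0,0,0.0008,0])

```text
time: 21.1
position: [0.6289, -0.0871, 0.0384]
tool_rot: [0.683, 0.73, -0.002, -0.002]
ft_force: [-1.8, -0.0, 6.9]
grip_width: 0.0214
```

Contact. Release, then rise gently with settle rows.

send_rows(steps=[0.022,0,0,0,0,0.03,0,0,0,0,0.05,0,0,0,0,0.05,0,0,0,0,0.06,0,0,-0.03,0,0.06,0,0,-0.07,0,0.06,0,0,-0.09,0,0.06,0,0,-0.1,0])

```text
time: 22.1
position: [0.6302, -0.0873, 0.1397]
tool_rot: [0.683, 0.73, -0.002, -0.001]
ft_force: [-0.4, 0.1, 0.4]
grip_width: 0.0599
```

send_rows(steps=[0.06,0,0,0,0,0.06,0,0,0,0])

```text
time: 22.35
position: [0.6296, -0.087, 0.1387]
tool_rot: [0.683, 0.73, -0.002, -0.002]
ft_force: [0.7, 0.8, -0.1]
grip_width: 0.06
```

```bash
python3 - <<'E'
from h import *
c=snap("w10");wnoz(c,(628.8,-87.3),.035,.0075);tilt();plan((440,-161,138,-11.7))
E
```

```text
wrist: hood [629.  -87.6] [41.3 42.3] 2.7 top mean [628.4 -85.6  66.6] 1160 611 hoodz 0.0269
tilt [-0.0067 -0.0001]
t 22.4 pos [629.5 -87.  138.5] yaw 3.8 w 0.0601 F [-0.8 -0.2 -0.7] q [-0.31  0.64  1.47 -0.    1.03 -0.38]
(440, -161, 138, -11.7) shift [-0.0612 -0.194   0.0018] turn 0.271
```

View pics/w10.png

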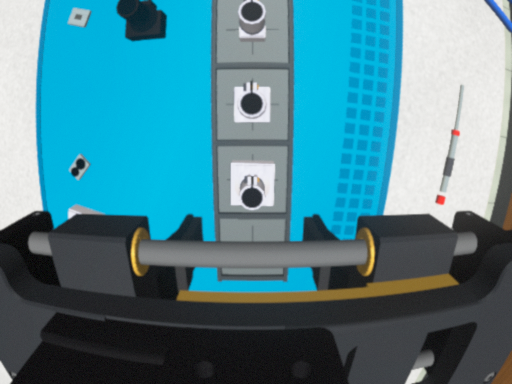

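Nozzle_42 is centred in its pocket at (252,185). Next is nozzle_51.

send_rows(steps=[0.06,-0.018,-0.055,0,0.06,0.06,-0.036,-0.11,0.001,0.16,0.06,-0.053,-0.165,0.001,0.25,0.06,-0.061,-0.19,0.001,0.27,0.06,-0.061,-0.194,0.001,0.27,0.06,-0.061,-0.194,0.001,0.27,0.06,-0.061,-0.194,0.001,0.27])

```text
time: 23.28
position: [0.4413, -0.1607, 0.1387]
tool_rot: [0.775, 0.632, -0.002, -0.002]
ft_force: [0.6, 0.4, 0.2]
grip_width: 0.0601
```

```bash
python3 - <<'E'
from h import *
c=snap("w11");wnoz(c,(440,-161),.05);tilt();plan((440,-161,34,-11.7))
E
```

```text
wrist: hood [ 438.4 -161.1] [51.5 51.2] 78.3 top mean [ 438.9 -158.6   62.6] 1970 598 hoodz 0.0228
tilt [-0.0059 -0.0004]
t 23.32 pos [ 441.1 -160.7  138.7] yaw -11.6 w 0.06 F [ 0.1  1.1 -0.7] q [-0.59  0.46  1.89 -0.01  0.79 -0.38]
(440, -161, 34, -11.7) shift [-0.0004 -0.0005  0.1047] turn 0.002
```

View pics/w11.png

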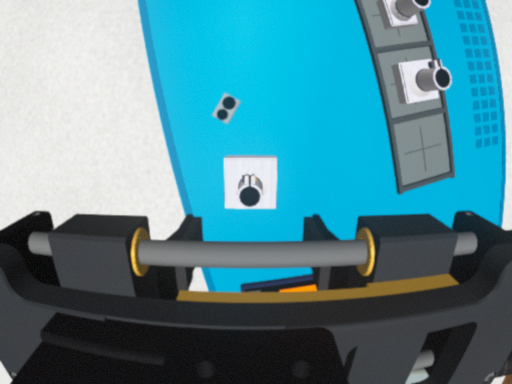

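send_rows(steps=[0.06,0,-0.001,0.03,0,0.06,0,-0.001,0.07,0,0.06,0,-0.001,0.095,0,0.06,0,-0.001,0.1047,0,0.05,0,-0.001,0.1047,0,0.02,0,-0.001,0.1047,0,0.015,0,-0.001,0.1047,0,0.015,0,-0.001,0.1047,0])

```text
time: 24.32
position: [0.4399, -0.1607, 0.0347]
tool_rot: [0.775, 0.632, -0.002, -0.001]
ft_force: [0.5, 0.2, 0.9]
grip_width: 0.0279
```

send_rows(steps=[0.015,0,0,0,0,0.015,0,0,0,0,0.015,0,0,0,0])

```text
time: 24.7
position: [0.44, -0.1608, 0.0348]
tool_rot: [0.775, 0.632, -0.002, -0.001]
ft_force: [0.2, -0.9, 1.9]
grip_width: 0.0215
```

```bash
python3 - <<'E'
from h import *
tilt();plan((633.8,-163.1,138,3.8))
E
```

```text
tilt [-0.0045 -0.0014]
t 24.7 pos [ 440.  -160.8   34.8] yaw -11.6 w 0.0215 F [ 0.2 -0.9  1.9] q [-0.59  0.66  1.96 -0.01  0.52 -0.38]
(633.8, -163.1, 138, 3.8) shift [ 0.0365  0.1899 -0.1041] turn -0.269
```

send_rows(steps=[0.015,0,0,-0.04,0,0.015,0,0,-0.09,0,0.015,0.009,0.045,-0.104,-0.07,0.015,0.019,0.1,-0.104,-0.15,0.015,0.029,0.152,-0.104,-0.23,0.015,0.036,0.186,-0.104,-0.269,0.015,0.0365,0.19,-0.104,-0.269,0.015,0.0365,0.19,-0.104,-0.269])

```text
time: 25.7
position: [0.6324, -0.1626, 0.137]
tool_rot: [0.683, 0.73, -0.003, -0.003]
ft_force: [-0.7, -0.3, -0.6]
grip_width: 0.0215
```

send_rows(steps=[0.015,0,0,0,0,0.015,0,0,0,0])

```text
time: 25.95
position: [0.6311, -0.1626, 0.137]
tool_rot: [0.683, 0.73, -0.003, -0.003]
ft_force: [-0.9, -0.2, -0.8]
grip_width: 0.0213
```

```bash
python3 - <<'E'
from h import *
c=snap("w12");tilt();plan((633.6,-163.1,40,3.8))
E
```

```text
tilt [-0.0082 -0.0001]
t 26.0 pos [ 631.5 -162.6  137.1] yaw 3.8 w 0.0211 F [ 0.1  0.2 -0.2] q [-0.42  0.66  1.43 -0.    1.06 -0.49]
(633.6, -163.1, 40, 3.8) shift [-0.0006  0.0029  0.0971] turn -0.0
```

View pics/w12.png

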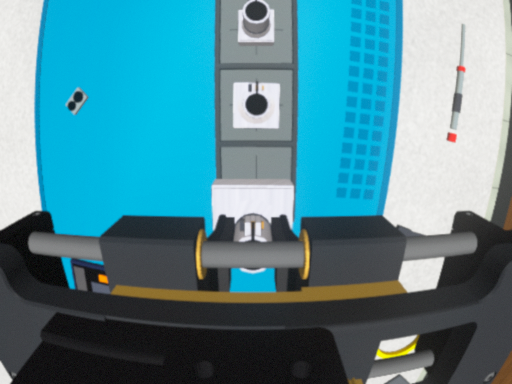

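Nozzle_51's hood is square with the tray (edge at row 180). Its grip height of 34.8 means I expect contact near 39.

send_rows(steps=[0.015,-0.001,0.003,0.04,0,0.015,-0.001,0.003,0.075,0,0.015,-0.001,0.003,0.09,0,0.015,-0.001,0.003,0.095,0,0.015,-0.001,0.003,0.0965,0,0.015,-0.001,0.003,0.0975,0,0.015,-0.001,0.003,0.098,0,0.015,-0.001,0.003,0.098,0])

```text
time: 27.0
position: [0.634, -0.1636, 0.0397]
tool_rot: [0.683, 0.73, -0.003, -0.003]
ft_force: [0.5, 0.7, -0.4]
grip_width: 0.0211
```

send_rows(steps=[0.015,0,0,0.0005,0,0.015,0,0,0.0005,0])

```text
time: 27.25
position: [0.6341, -0.1635, 0.0392]
tool_rot: [0.683, 0.73, -0.003, -0.002]
ft_force: [0.1, -1.0, 0.0]
grip_width: 0.0212
```

send_rows(steps=[0.015,0,0,0.0005,0,0.015,0,0,0.0007,0])

```text
time: 27.5
position: [0.6341, -0.1635, 0.0389]
tool_rot: [0.683, 0.73, -0.003, -0.002]
ft_force: [-1.4, 0.5, 2.8]
grip_width: 0.021
```

send_rows(steps=[0.015,0,0,0.0004,0,0.015,0,0,0.0004,0])

```text
time: 27.75
position: [0.6341, -0.1635, 0.0389]
tool_rot: [0.683, 0.73, -0.003, -0.002]
ft_force: [-2.0, 1.0, 4.1]
grip_width: 0.0211
```

send_rows(steps=[0.022,0,0,0,0,0.03,0,0,0,0,0.05,0,0,0,0,0.05,0,0,0,0,0.06,0,0,-0.03,0,0.06,0,0,-0.07,0,0.06,0,0,-0.09,0,0.06,0,0,-0.1,0])

```text
time: 28.75
position: [0.6354, -0.1637, 0.1403]
tool_rot: [0.683, 0.73, -0.002, -0.001]
ft_force: [-0.1, 0.2, 0.4]
grip_width: 0.0595
```

send_rows(steps=[0.06,0,0,0,0,0.06,0,0,0,0])

```text
time: 29.0
position: [0.6348, -0.1635, 0.1392]
tool_rot: [0.683, 0.73, -0.003, -0.002]
ft_force: [1.1, -0.2, -0.2]
grip_width: 0.0596
```

```bash
python3 - <<'E'
from h import *
c=snap("w13");wnoz(c,(633.8,-163.1),.04,.0075);tilt();plan((511,73.3,138,1))
E
```

```text
wrist: hood [ 633.9 -164.3] [51.2 51.7] 3.4 top mean [ 633.6 -161.9   66.6] 1995 602 hoodz 0.0268
tilt [-0.0071 -0.0006]
t 29.05 pos [ 634.7 -163.4  139. ] yaw 3.8 w 0.0601 F [-0.3  1.2  0.3] q [-0.42  0.67  1.42 -0.    1.06 -0.48]
(511, 73.3, 138, 1) shift [ 0.2444 -0.1078  0.0018] turn 0.049
```

View pics/w13.png

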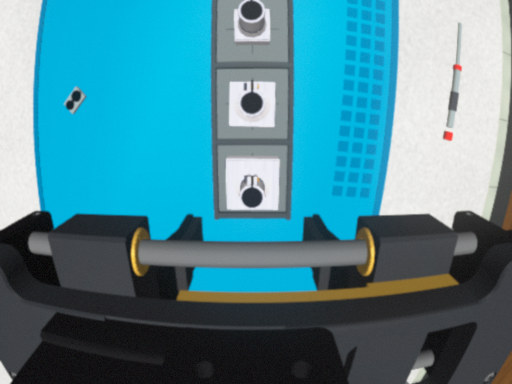

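Nozzle_51 is seated squarely in the pocket nearest the gun. Next is the burnt nozzle.

send_rows(steps=[0.06,0.045,-0.02,0,0.01,0.06,0.1,-0.044,0,0.03,0.06,0.15,-0.066,0.001,0.049,0.06,0.2,-0.088,0.001,0.049,0.06,0.235,-0.104,0.001,0.049,0.06,0.2444,-0.108,0.001,0.049,0.06,0.2444,-0.108,0.001,0.049,0.06,0.2444,-0.108,0.001,0.049])

```text
time: 30.05
position: [0.512, 0.0722, 0.1386]
tool_rot: [0.701, 0.713, -0.002, -0.002]
ft_force: [-0.4, 1.5, -0.2]
grip_width: 0.0604
```

```bash
python3 - <<'E'
from h import *
c=snap("w14");wnoz(c,(511,73.3),.045);tilt();plan((511,73.3,34,1))
w=fcloud(c);col=c["color"].astype(int)
m=(w[...,2]>.052)&(w[...,2]<.075)&(w[...,1]>.2);m[215:]=0
q=w[m];print(len(q));r=cv2.minAreaRect((q[:,:2]*1000).astype(np.float32));print("tin",r)
ins=(abs(w[...,0]-r[0][0]/1000)<.04)&(abs(w[...,1]-r[0][1]/1000)<.04);print("scrap z",np.nanmedian(w[ins][:,2]))
E
```

```text
wrist: hood [510.6  73.2] [37.6 38.2] 2.2 top mean [510.7  75.4  62.6] 743 592 hoodz 0.023
tilt [-0.0061 -0.0009]
t 30.1 pos [512.   72.1 138.7] yaw 0.9 w 0.0597 F [ 0.  -0.8  0.6] q [-0.08  0.51  1.78 -0.    0.86 -0.09]
(511, 73.3, 34, 1) shift [ 0.0013 -0.0003  0.1047] turn -0.002
226
tin ((291.6433410644531, 262.671630859375), (15.085471153259277, 29.018478393554688), 76.83798217773438)
scrap z 0.0003291733853367229
```

View pics/w14.png

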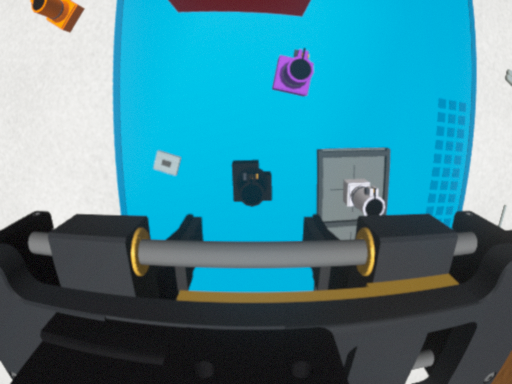

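send_rows(steps=[0.06,0.001,-0.001,0.03,-0.018,0.06,0.001,-0.001,0.07,-0.018,0.06,0.001,-0.001,0.095,-0.018,0.06,0.001,-0.001,0.105,-0.018,0.05,0.001,-0.001,0.105,-0.018,0.02,0.001,-0.001,0.105,-0.018,0.015,0.001,-0.001,0.105,-0.018,0.015,0.001,-0.001,0.105,-0.018])

```text
time: 31.1
position: [0.5108, 0.073, 0.0344]
tool_rot: [0.695, 0.719, -0.002, -0.001]
ft_force: [-0.7, 0.3, -0.3]
grip_width: 0.028
```

send_rows(steps=[0.015,0,0,0,0,0.015,0,0,0,0,0.015,0,0,0,0])

```text
time: 31.48
position: [0.5108, 0.0731, 0.0345]
tool_rot: [0.695, 0.719, -0.002, -0.001]
ft_force: [0.3, -0.4, 1.7]
grip_width: 0.0211
```

```bash
python3 - <<'E'
from h import *
tilt();plan((511,73,150,2),(496,302,150,1))
E
```

```text
tilt [-0.0045 -0.001 ]
t 31.48 pos [510.8  73.1  34.5] yaw 1.9 w 0.0211 F [ 0.3 -0.4  1.7] q [-0.07  0.69  1.84 -0.    0.61 -0.11]
(511, 73, 150, 2) shift [-0.0002 -0.0003 -0.1155] turn -0.001
(496, 302, 150, 1) shift [ 0.2292 -0.0076 -0.1156] turn 0.016
```

send_rows(steps=[0.015,0,0,-0.04,0,0.015,0,0,-0.09,0,0.015,0.04,-0.001,-0.115,0,0.015,0.09,-0.003,-0.115,0.01,0.015,0.14,-0.005,-0.115,0.016,0.015,0.19,-0.007,-0.115,0.016,0.015,0.22,-0.0076,-0.115,0.016,0.015,0.229,-0.0076,-0.115,0.016])

```text
time: 32.48
position: [0.4953, 0.3033, 0.1491]
tool_rot: [0.7, 0.714, -0.002, -0.001]
ft_force: [-0.1, -1.0, -0.2]
grip_width: 0.0214
```

send_rows(steps=[0.015,0,0,0,0,0.015,0,0,0,0])

```text
time: 32.72
position: [0.4952, 0.3021, 0.1489]
tool_rot: [0.7, 0.714, -0.003, -0.001]
ft_force: [0.8, 0.2, 0.2]
grip_width: 0.0214
```

```bash
python3 - <<'E'
from h import *
from rig import cams
c=snap("w15");tilt();plan((496,302,70,1))
w=fcloud(c)
m=(w[...,2]>.045)&(w[...,2]<.075)&(w[...,1]>.31)&(abs(w[...,0]-.495)<.09)&(w[...,1]<.4);m[225:]=0
q=w[m][:,:2];print(len(q),"xmin/max",np.percentile(q[:,0],[1,99]),"ymax",np.percentile(q[:,1],99))
ins=(abs(w[...,0]-.495)<.05)&(abs(w[...,1]-.338)<.012);ins[225:]=0;print("scrap z",np.nanmedian(w[ins][:,2]),ins.sum())
t=cams.camera("top");cv2.imwrite("pics/top1.png",t["color"][:,:,::-1]);w=cloud(t)
a=cv2.resize(t["color"][100:240,90:390,::-1],(800,373),interpolation=cv2.INTER_CUBIC);cv2.imwrite("pics/top1c.png",cv2.convertScaleAbs(a,alpha=1.5))
E
```

```text
tilt [-0.0054 -0.0018]
t 32.77 pos [495.4 302.  149. ] yaw 1.1 w 0.021 F [-0.7 -0.5  0. ] q [0.35 0.56 1.61 0.   0.97 0.34]
(496, 302, 70, 1) shift [0.0001 0.001  0.079 ] turn 0.002
2215 xmin/max [0.43364645 0.56413622] ymax 0.37342126648577995
scrap z 0.03489410968088599 4252
```

View pics/w15.png

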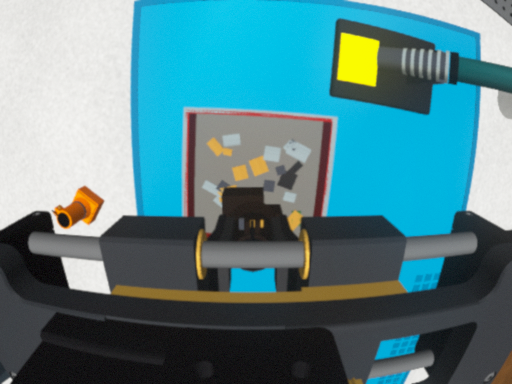

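View pics/top1c.png

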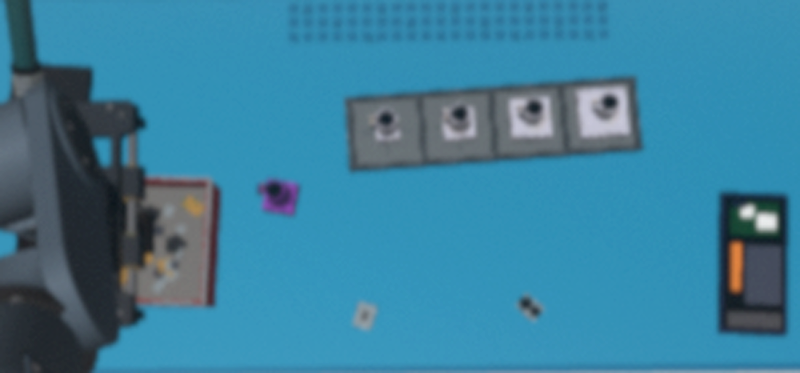

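send_rows(steps=[0.015,0.002,0.003,0.02,0,0.015,0.002,0.003,0.04,0,0.015,0.002,0.003,0.06,0,0.015,0.002,0.003,0.07,0,0.015,0.002,0.003,0.074,0,0.015,0.002,0.003,0.077,0,0.015,0.002,0.003,0.079,0,0.015,0.002,0.003,0.079,0])

```text
time: 33.83
position: [0.4982, 0.3041, 0.0703]
tool_rot: [0.7, 0.714, -0.002, -0.001]
ft_force: [-0.6, -0.2, -0.1]
grip_width: 0.0217
```

send_rows(steps=[0.015,0,0,0.001,0,0.015,0,0,0.002,0,0.015,0,0,0.002,0])

```text
time: 34.2
position: [0.4981, 0.3041, 0.0683]
tool_rot: [0.7, 0.714, -0.002, -0.001]
ft_force: [0.1, -0.3, -0.3]
grip_width: 0.0211
```

send_rows(steps=[0.015,0,0,0.0005,0,0.015,0,0,0.001,0,0.015,0,0,0.001,0])

```text
time: 34.58
position: [0.4981, 0.3041, 0.0672]
tool_rot: [0.7, 0.714, -0.002, -0.001]
ft_force: [-0.6, -0.9, -0.3]
grip_width: 0.0216
```

send_rows(steps=[0.015,0,0,0.0005,0,0.015,0,0,0.001,0,0.015,0,0,0.001,0])

```text
time: 34.95
position: [0.498, 0.304, 0.0661]
tool_rot: [0.7, 0.714, -0.002, -0.001]
ft_force: [-0.6, -0.5, 0.1]
grip_width: 0.0212
```

send_rows(steps=[0.015,0,0,0.0005,0,0.015,0,0,0.001,0,0.015,0,0,0.001,0])

```text
time: 35.33
position: [0.4981, 0.3041, 0.0657]
tool_rot: [0.7, 0.714, -0.002, -0.001]
ft_force: [-0.9, 0.2, 4.2]
grip_width: 0.0213
```

send_rows(steps=[0.015,0,0,0.0005,0,0.015,0,0,0.0005,0])

```text
time: 35.58
position: [0.4981, 0.3041, 0.0657]
tool_rot: [0.7, 0.714, -0.002, -0.001]
ft_force: [-1.6, -0.4, 6.8]
grip_width: 0.021
```

The nozzle touches the scrap at 6.8 N with no further motion. Releasing with a small opening.

send_rows(steps=[0.022,0,0,0,0,0.03,0,0,0,0,0.045,0,0,0,0,0.045,0,0,0,0,0.045,0,0,-0.03,0,0.045,0,0,-0.07,0,0.045,0,0,-0.1,0,0.045,0,0,-0.12,0])

```text
time: 36.58
position: [0.4991, 0.3045, 0.1873]
tool_rot: [0.7, 0.714, -0.001, -0.001]
ft_force: [0.7, -0.3, -0.3]
grip_width: 0.0452
```

send_rows(steps=[0.045,0,0,0,0,0.045,0,0,0,0,0.045,0,0,0,0])

```text
time: 36.95
position: [0.4983, 0.3042, 0.186]
tool_rot: [0.7, 0.714, -0.002, -0.001]
ft_force: [1.4, -0.3, -0.5]
grip_width: 0.0449
```

```bash
python3 - <<'E'
from h import *
from rig import cams,robot
c=snap("w16");plan()
s=cams.camera("scene");cv2.imwrite("pics/s1.png",s["color"][:,:,::-1])
a=cv2.resize(s["color"][130:270,90:410,::-1],(800,350),interpolation=cv2.INTER_CUBIC);cv2.imwrite("pics/s1c.png",cv2.convertScaleAbs(a,alpha=1.5))
for n,cam in(("top",cams.camera("top")),("scene",s)):
    w=cloud(cam).reshape(-1,3)
    for nm,x,y in(("51",633.8,-163.1),("42",628.8,-87.3),("33",623.8,-11.5),("24",618.7,64.3)):
        d=w[:,:2]-np.array([x,y])/1000
        p=w[(np.abs(d).max(1)<.035)&(w[:,2]>.019)&(w[:,2]<.034)]
        r=cv2.minAreaRect((p[:,:2]*1000).astype(np.float32));print(n,nm,np.round(r[0],1),np.round(r[1],1),round(r[2],1))
E
```

```text
t 37.0 pos [498.4 304.2 186. ] yaw 1.1 w 0.0448 F [ 0.2 -0.1 -0.3] q [0.36 0.52 1.57 0.   1.06 0.34]
top 51 [ 634.4 -163.7] [52.2 51.9] 3.6
top 42 [629.5 -87.2] [41.9 41.9] 4.7
top 33 [623.3 -11. ] [31.1 33. ] 89.6
top 24 [613.2  63.4] [11.2 23.4] 4.9
scene 51 [ 635.4 -165. ] [53.2 50.5] 3.3
scene 42 [630.8 -88.5] [44.4 42.1] 2.7
scene 33 [625.8 -12.9] [33.3 33. ] 3.5
scene 24 [620.6  61.9] [24.8 22.9] 3.6
```

View pics/w16.png

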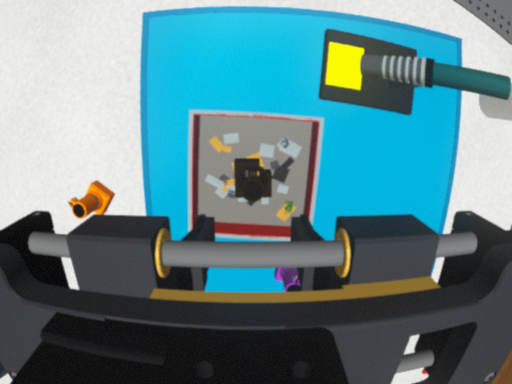

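View pics/s1c.png

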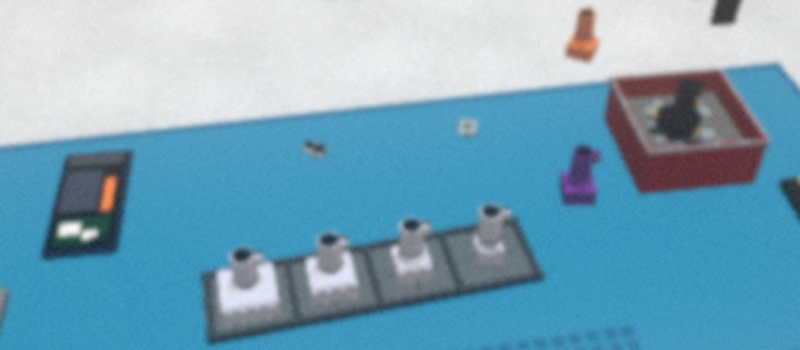

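The wrist view shows the burnt nozzle upright inside the tin at (252,180). The scene view shows all four nozzles upright and in order, with the 51 at the gun end. The phone, purple and orange pieces look undisturbed, and the arm is clear. Handing in.

```bash
python3 -c "
from rig import hand_in;print(hand_in())"
```

```text
the job is handed in; nothing more can be done
None
```

The job is done and handed in at about 37 s of robot time. The four bright nozzles stand in the tray in order, with the 51 in the pocket nearest the gun, then the 42, the 33 and the 24. The burnt nozzle stands upright in the scrap tin. Each nozzle was lowered until I read contact (about 4–7 N) before I let go.

**Last checks:**
- **Placement:** the wrist camera put the 51, 42 and 33 within about 1 mm of their pocket centres, upright and square with the tray.
- **Nozzle_24:** its hood was only partly visible in the close wrist view and in the last top view, so the hood fit I got from those was only partial. The scene camera puts it about 2–3 mm from the planned point, the same shift it shows for the other three.
- **Camera disagreement:** the scene camera reads about 2–3 mm off the other two for everything, the tray included, so I took this as calibration.
- **Other things:** the phone and the purple and orange look-alikes looked undisturbed.

The tool picked up a tilt of about 1–2° partway through. I corrected it before gripping nozzle_42.

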